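# Load a board into the drum sander over its sprung feed table

### The arm

A 7-joint arm with a two-finger parallel gripper is mounted at the origin on the work surface. World frame = base frame: x ahead of the robot, y to its left, z up, the work surface at z = 0. Lengths are in m, angles in rad, forces in N, time in s.
With the tool pointing down it reaches from about 0.35 to 0.775 m from the base axis. Payload 3.1 kg.
Tool frame: the origin (TCP) lies on the centre line of the jaws, within the pads' length; the fingertips stand 8 mm ahead of it and the grasp point (between the pads) lies 11 mm behind it (r.tip_extent is the distance from the TCP to the fingertips, in m); z points along the fingers, y is the line along which they close (so a half turn about z gives the same grasp; the last joint's range is limited). The gripper opens to 85 mm and grips with 20 to 120 N. Pads are 22 mm wide; open, the fingers measure 114 mm over their backs; the gripper's body (76 mm by 85 mm) begins 54 mm behind the grasp point. The pads swing forward as they close: fully open they stand 13 mm farther back than shut.
Start: joints at [1.28, 0.311, 0.014, 1.512, -0.004, 1.319, -0.027], TCP at [0.135, -0.533, 0.239] pointing down, gripper open.
Joint ranges: [-2.7, 2.7], [-0.3, 1.91], [-1.27, 1.3], [0.12, 2.57], [-1.44, 4.58], [0.2, 2.03], [-3.05, 3.05]. Speed limits (rad/s): [2.79, 2.79, 3.14, 3.14, 3.14, 3.14, 3.14].

### API

Orientations are given as a unit quaternion [x, y, z, w].
In Python, from cell import r gives the robot as it stands.
- The arm moves only by the shell command python3 -m jog 'ROWS'. ROWS is JSON, a list of rows, each a list of 3 entries, a list of its own where there are three numbers: the shift along the world's x, y, z scaled (see below), then the turn, a rotation vector about the world's x, y, z scaled (see below), then the closure in counts, from 0 (fully open) to 255 (shut). A call has exactly 5 rows; each row is the pose to reach, as a shift and turn from the pose commanded when the call began; what a row does not reach only later rows make up. The controller multiplies each number of a shift by 0.12 m and each number of a turn by 90 degrees. A row lasts 1/8 s, in which the tool goes at most 62.5 mm and 10.7 degrees, less where a joint would pass 70% of its speed; a pose out of reach is approached as far as the arm can. A call with a number of a shift or a turn outside -1 to 1 is refused whole. A call with a gripper value outside its range is refused whole. The fingers move at their own pace and stop on an object; the grip force is fixed at half the most. Time passes only in rows, so rows that repeat a pose let the fingers close, or fill a call up. It gives the time, the measured TCP pose, the force, the opening and the grip force at its end, in the units of the state.
- r.get_obs(): the state, without advancing time (a new reading comes with each control period).
- r.camera(name): name is "scene" or "top"; returns a dict with "img" (420x560x3 uint8, red, green, blue), "vfov" (degrees; the focal length in pixels is half the picture's height over the tangent of half this angle, whatever the lens; pixels are square), "cx", "cy" (the principal point, pixels), "xyz" and "orientation" of the camera in the world. Camera axes: x right, y up, looking along -z (the intrinsics and any distortion apply to the point x, -y, -z); pixel columns grow to the right and rows downward; lengths in m; the calibration is good to about 2 mm. A picture is of the moment at which its call begins. There is no depth.
- r.hand_in(): hands the job in; it is judged then, once.
The state is a dict: "t": time; "qpos": joint angles; "dq": joint speeds; "joint_torque": joint torques, N m; "tcp_pos": TCP position; "orientation": TCP orientation; "contact_force": force on the tool from outside, world axes, zero at the start; "wrist_torque": the same for the moment, N m; "width": finger opening in m; "grip_force": force on a finger pad.
Only numpy, scipy, OpenCV 4.12 (cv2) and the standard library are available. Lean on these libraries where they do the work, as an engineer would, in place of code of your own. Each camera call takes 0.05 s, during which the arm holds its last target. There are 200 camera calls.

### The job

Take the long, thick board from the dowel rack and lay it flat on the sander's sprung feed table, lengthwise to the feed and about midway across. With the board, press the table down until it lies level, without forcing it against its stop, and slide the board straight in beneath the drum until its front end comes out past the drum; then let go, so that the board stays clamped there and holds the table level. Keep the gripper and arm off the abrasive drum, and leave the other two boards, the glue bottle, the jar and the plane where they are.

Things in the scene. Friction and masses are not known exactly. Their poses are not given: they have to be found in the camera images.
- board_center (a point): Centre of the board to load: plain brown wood, 180 x 50 x 26 mm, about 0.16 kg, the only one both long and thick. Its x axis runs along its length, y through its 26 mm thickness, z across its 50 mm width; either face or end may lead. It starts on its narrow edge in one of the rack's places. Stood on edge on the bench it keeps upright; a sideways push near its top tips it flat.
- thin_board_center (a point): Centre of another brown board, 180 x 50 mm but only 14 mm thick, standing on edge in the rack. Not wanted: stays where it is.
- short_board_center (a point): Centre of another brown board, 26 mm thick and 50 mm high but only 110 mm long, standing on edge in the rack. Not wanted: stays where it is.
- rack: Fixed plywood rack, 190 (x) x 205 (y) x 15 mm, origin at the centre of its underside. Upright dowels (10 mm thick, tops 41 mm above the bench) form three places 62 mm apart along its y axis; boards stand in them lengthwise along its x axis, tops 65 mm above the bench. The dowels stand 40 mm either side of mid-length, so a board can be pinched at its middle from above.
- sander: Fixed grey bench drum sander. Origin on the bench under the middle of the drum. Its x axis is the feed direction (stock goes in from the -x side, the robot's side), y runs along the drum. Bed: x -220 to +140, y -100 to +100 mm. A 265 mm high gear column stands at y +103 to +253, x -140 to +115 mm, the motor beyond it. A dust hood behind the drum leaves the way out free up to 55 mm above the table.
- table_edge (a point): Middle of the infeed edge, on the top face, of the feed table: an aluminium plate 310 x 178 x 12 mm, turning at its far end about a line along the sander's y axis at sander x = +100 mm, 100 mm above the bench, 10 mm below its top face. This edge: sander x = -210 mm, 110 mm above the bench when level, 168 mm when up.
- drum_underside (a point): Lowest point of the drum, half-way along it: 138 mm above the bench, 28 mm above the level table. The 26 mm board slides beneath, with 2 mm to spare, only while the table is pressed level; once let go, the spring clamps it against the drum.
- drum: Abrasive-covered drum, 80 mm in diameter and 165 mm long, along the sander's y axis; it does not turn. Origin at its centre, 178 mm above the bench. The gripper's body is wide and comes close to it as the board goes in: hold the board across its 50 mm width within 40 mm of its rear end, gripper upright or tilted back from the drum.
- glue: White glue bottle, 60 mm in diameter and 170 mm high, standing on the bench; origin at the centre of its underside.
- jar: Amber screw jar, 68 mm in diameter and 85 mm high, standing on the bench; origin at the centre of its underside.
- block_plane: Small iron block plane, 160 x 48 x 50 mm, on the bench; origin at the centre of its underside.
- table_middle (a point): Middle of the feed table's top face; the angle of its z axis to vertical is the tilt: 0 level, 0.19 rad up as it starts. A spring lifts it with 1.1 to 2.3 N m: 4 to 8 N straight down at 0.3 m from the hinge, 6 to 12 N at 0.2 m. Level, it meets a hard stop, felt as a sharp rise of force; over 45 N of board on table is forcing it. It does not latch: it springs up unless a board is under the drum.
Mind the look-alikes: they are no part of the job. What is shaped like the part that bears board_center but purple is not meant.

How it is judged:
By the outcome, as a careful person would: the job done as asked, in the order asked, and still so for the second after the job is handed in, with the robot touching nothing.
It also fails if it takes over 64 s, if anything falls off the work surface, if the arm or the gripper's body presses on something with over 40 N, if the wrist force passes 120 N, or if a joint passes its speed limit or range.

## Working session

There is one attempt and no reset: what is moved stays moved. The work goes in short steps, Python scripts to look and compute and a shell command to move; the robot and the scene stay as the last step left them, time stands still between calls to the robot, and variables do not carry over. Pictures are saved under pics/ and viewed, at most 10 in all, crops included, and the job is handed in when it is done.

```bash
ls; mkdir -p pics; python3 - <<'E'
from cell import r
import cv2,json
o=r.get_obs(); print(o)
for n in("scene","top"):
    c=r.camera(n); cv2.imwrite(f"pics/{n}0.png",c["img"][:,:,::-1]); print({k:v for k,v in c.items() if k!="img"})
E
```

```text
pics
{'t': 0.0, 'qpos': array([ 1.28028318,  0.31175686,  0.01402121,  1.51304943, -0.00439529,
        1.31916583, -0.02715505]), 'dq': array([-0.00061232, -0.00050779,  0.00088912, -0.00126859, -0.00027127,
       -0.00127607,  0.0002697 ]), 'joint_torque': array([ 3.29789746e-04, -3.79911840e+01,  1.45969600e-01, -2.30590189e+01,
        1.19443028e-02,  1.35019416e-02, -7.07107930e-06]), 'tcp_pos': array([ 0.13526445, -0.53238994,  0.23820706]), 'orientation': array([ 9.92264891e-01,  1.24133024e-01, -2.00234746e-04, -1.15721505e-03]), 'contact_force': array([-0.58255153, -0.76602525, -0.12628177]), 'wrist_torque': array([-0.02193227, -0.02934465, -0.06371454]), 'grip_force': 0.0, 'width': 0.08510586054721722}
{'vfov': 57.11523344101554, 'cx': 276.5791572851468, 'cy': 210.3989270489021, 'xyz': array([1.07762681, 0.36627217, 0.71774714]), 'orientation': array([0.18151901, 0.38683705, 0.82545999, 0.36881399])}
{'vfov': 50.46016422275969, 'cx': 272.9779635232293, 'cy': 210.6087879314221, 'xyz': array([ 0.34841762, -0.12284896,  1.09679284]), 'orientation': array([ 0.0744921 , -0.06990492, -0.68852108,  0.71798534])}
```

View pics/scene0.png

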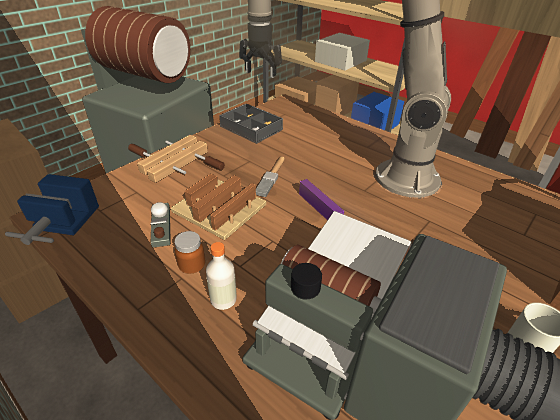

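View pics/top0.png

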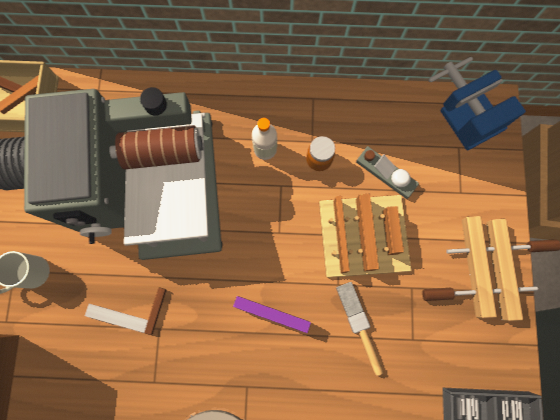

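The top view shows the rack at about (365,235) with three boards: left (342,233) long and thin, middle (368,232) long and thick, right (394,230) short. The sander's drum is at (158,147) and its white feed table at (168,205). The purple bar at (270,315) is the decoy. I'll measure next and enlarge the rack.

```bash
cat > h.py <<'E'
import numpy as np, cv2
from scipy.spatial.transform import Rotation as R
def ray(c,u,v):
    f=c["img"].shape[0]/2/np.tan(np.radians(c["vfov"]/2))
    d=np.array([(u-c["cx"])/f,-(v-c["cy"])/f,-1.])
    return c["xyz"],R.from_quat(c["orientation"]).apply(d)
def on(c,u,v,z):
    o,d=ray(c,u,v); return o+d*(z-o[2])/d[2]
def proj(c,p):
    f=c["img"].shape[0]/2/np.tan(np.radians(c["vfov"]/2))
    q=R.from_quat(c["orientation"]).inv().apply(np.asarray(p)-c["xyz"])
    return np.c_[c["cx"]-f*q[...,0]/q[...,2], c["cy"]+f*q[...,1]/q[...,2]] if q.ndim>1 else (c["cx"]-f*q[0]/q[2],c["cy"]+f*q[1]/q[2])
def crop(c,x,y,w,h,k,name):
    cv2.imwrite(name,cv2.resize(c["img"][y:y+h,x:x+w,::-1],None,fx=k,fy=k,interpolation=cv2.INTER_CUBIC))
E
python3 - <<'E'
from cell import r; from h import *
t=r.camera("top"); s=r.camera("scene")
a=cv2.resize(t["img"][185:285,310:420,::-1],None,fx=5,fy=5,interpolation=cv2.INTER_CUBIC)
cv2.imwrite("pics/rack.png",a)
crop(t,100,85,160,120+60,3.3,"pics/sander.png")
np.savez("c0.npz",t=t,s=s)
print("cam tilt check", on(t,270,315,0.02), on(t,264,140,0.0))
E
```

```text
cam tilt check [ 0.3206559  -0.11463649  0.02      ] [ 0.76205886 -0.07965016  0.        ]
```

View pics/rack.png

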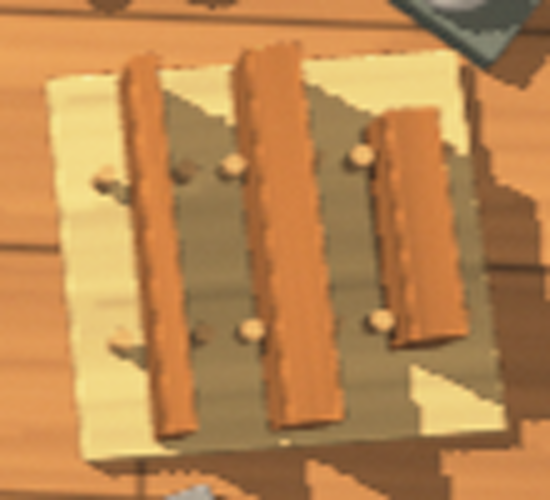

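View pics/sander.png

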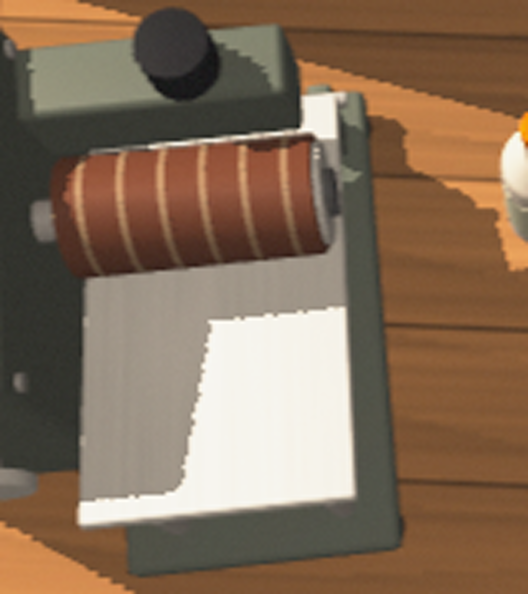

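The crop shows three candidates:
- Left board, about (342,233): long, but its top is only ~6 px wide, so it is the thin one.
- Right board, about (394,230): 48 px ≈ 110 mm long, so it is the short one.
- Middle board, about (368,232): ~75 px long and ~11 px ≈ 26 mm thick. This is the one meant.

In the sander crop, the table's front corners are at crop (78,523) and (355,497), and the drum ends are at x≈55 and x≈335.

```bash
python3 - <<'E'
from h import *
z=np.load("c0.npz",allow_pickle=True); t=z["t"].item(); s=z["s"].item()
np.set_printoptions(precision=4,suppress=True)
g=lambda x,y,zz:on(t,310+x/5-.4,185+y/5-.4,zz)[:2]
print("rack",[g(*p,.015) for p in[(47,78),(460,52),(505,430),(85,460)]])
B=[g(*p,.065) for p in[(254,50),(300,44),(343,420),(283,425)]]
print("board",B,"c",np.mean(B,0)); 
q=lambda x,y,zz:on(t,100+x/3.3-.35,85+y/3.3-.35,zz)[:2]
fl,fr=q(78,522,.168),q(355,496,.168); rf=q(338,95,.105)
print("tab",fl,fr,np.linalg.norm(fl-fr),"axis",np.degrees(np.arctan2(*(fl-fr)[::-1])),rf)
print("bed",q(130,574,.0),q(402,546,.0),[q(130,574,.06),q(402,546,.06)])
# drum outline
hsv=cv2.cvtColor(t["img"],cv2.COLOR_RGB2HSV)
print("drum",q(55,220,.178),q(332,190,.178), q(190,140,.178),q(205,265,.178))
# table colour edges in top view
gray=cv2.cvtColor(t["img"],cv2.COLOR_RGB2GRAY)
for u in(130,145,160,180,200): print(u,[int(x) for x in gray[232:262,u]])
E
```

```text
rack [array([ 0.6039, -0.2244]), array([ 0.6258, -0.4301]), array([ 0.4389, -0.4486]), array([ 0.4161, -0.2467])]
board [array([ 0.6099, -0.3179]), array([ 0.6137, -0.3398]), array([ 0.4362, -0.3592]), array([ 0.4328, -0.3317])] c [ 0.5231 -0.3372]
tab [0.4589 0.1983] [0.4829 0.0234] 0.1764962104415158 axis 97.82260912457147 [0.7831 0.0667]
bed [0.4416 0.2133] [0.471 0.012] [array([0.4365, 0.1949]), array([0.4643, 0.0046])]
drum [0.6558 0.2319] [0.6841 0.0517] [0.7152 0.1486] [0.6292 0.1306]
130 [147, 146, 147, 146, 219, 243, 244, 244, 244, 244, 242, 197, 126, 96, 94, 98, 97, 96, 94, 89, 87, 86, 89, 86, 88, 88, 90, 90, 151, 155]
145 [148, 148, 148, 243, 245, 245, 245, 245, 245, 226, 142, 105, 83, 80, 79, 80, 80, 80, 79, 80, 80, 81, 79, 81, 80, 75, 68, 68, 88, 92]
160 [244, 244, 244, 244, 244, 244, 244, 236, 184, 127, 85, 80, 81, 79, 79, 79, 80, 78, 81, 82, 80, 80, 80, 78, 75, 61, 83, 87, 90, 92]
180 [245, 245, 245, 245, 245, 235, 177, 120, 84, 81, 79, 81, 81, 82, 81, 82, 82, 81, 82, 81, 80, 77, 72, 59, 93, 95, 91, 88, 90, 90]
200 [242, 242, 243, 230, 157, 121, 95, 88, 84, 82, 83, 83, 83, 81, 83, 83, 83, 82, 82, 79, 72, 63, 92, 96, 96, 95, 95, 93, 90, 90]
```

Measured geometry is consistent with the given sizes:
- **Rack:** 188×206 mm, yaw 6.2°.
- **Board:** centre (0.5225,-0.337), top at z = 0.065.
- **Sander:** origin about (0.671,0.139), yaw 8.1°. The table-edge and drum estimates agree to about 3 mm.

Now I move above the board with the fingers half closed.

```bash
python3 -m jog '[[[0.2,0.1,0],[0,0,-0.09],120],[[0.4,0.2,0],[0,0,-0.09],120],[[0.6,0.3,0],[0,0,-0.09],120],[[0.8,0.4,0],[0,0,-0.09],120],[[1,0.5,0],[0,0,-0.09],120]]'
python3 -m jog '[[[0.25,0.13,0],[0,0,0],120],[[0.5,0.25,0],[0,0,0],120],[[0.7,0.36,0],[0,0,0],120],[[0.9,0.46,0],[0,0,0],120],[[1,0.5,0],[0,0,0],120]]'
python3 -m jog '[[[0.25,0.13,0],[0,0,0],120],[[0.5,0.25,0],[0,0,0],120],[[0.8,0.4,0],[0,0,0],120],[[1,0.5,0],[0,0,0],120],[[1,0.5,0],[0,0,0],120]]'
python3 -c "
from cell import r;import numpy as np
from scipy.spatial.transform import Rotation as R
o=r.get_obs();m=R.from_quat(o['orientation']).as_matrix();print(o['tcp_pos'],np.degrees(np.arctan2(m[1,0],m[0,0])),m[:,2],r.tip_extent)"
```

```text
t: 0.82
tcp_pos: [0.2561, -0.4725, 0.2391]
orientation: [0.999, 0.054, -0.0, -0.0]
contact_force: [0.5, 0.1, 0.7]
width: 0.0452
grip_force: 0.0
t: 1.45
tcp_pos: [0.377, -0.4117, 0.239]
orientation: [0.998, 0.055, 0.0, -0.0]
contact_force: [-0.1, 0.0, 0.0]
width: 0.0452
grip_force: 0.0
t: 2.08
tcp_pos: [0.4971, -0.3513, 0.2387]
orientation: [0.998, 0.056, 0.0, -0.001]
contact_force: [0.1, 0.1, -0.2]
width: 0.0452
grip_force: 0.0
[ 0.49706294 -0.351274    0.23870204] 6.391816294268497 [ 2.07256374e-05  1.46064455e-03 -9.99998933e-01] 0.008
```

```bash
python3 -m jog '[[[0.21,0.12,0],[0,0,0],120],[[0.21,0.12,-0.25],[0,0,0],120],[[0.21,0.12,-0.5],[0,0,0],120],[[0.21,0.12,-0.8],[0,0,0],120],[[0.21,0.12,-1],[0,0,0],120]]'
python3 - <<'E'
from cell import r; from h import *
s=r.camera("scene"); crop(s,150,140,150,110,5,"pics/pre.png"); print(r.get_obs()["tcp_pos"])
E
```

```text
t: 2.7
tcp_pos: [0.5175, -0.3407, 0.1173]
orientation: [0.999, 0.052, -0.002, 0.0]
contact_force: [-0.2, -0.5, 0.1]
width: 0.0452
grip_force: 0.0
[ 0.5157116  -0.33954302  0.11409551]
```

View pics/pre.png

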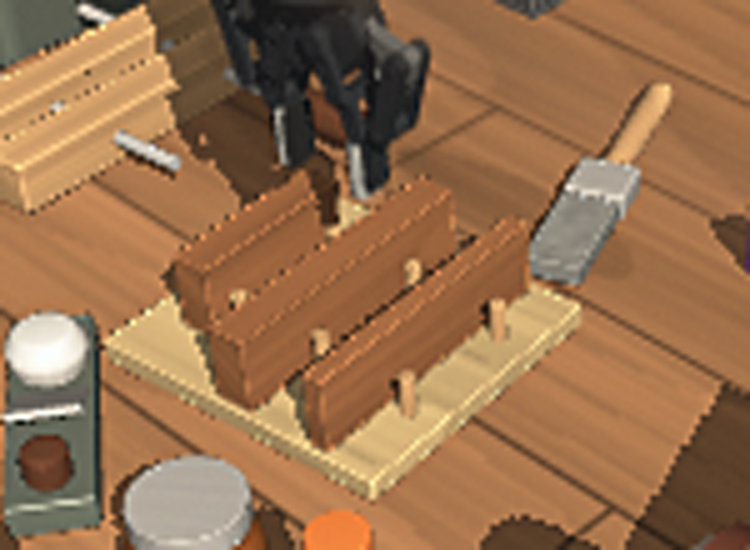

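The crop shows the gripper tips at about crop (320,175), still 45 mm above the rack. The thick long board is the middle one, with its top running from crop (230,340) to (440,190). I'll cross-check the position in this second view.

```bash
python3 - <<'E'
from cell import r; from h import *
s=np.load("c0.npz",allow_pickle=True)["s"].item()
o=r.get_obs(); print(o["tcp_pos"],o["t"],o["dq"].round(3))
p=o["tcp_pos"]; print("tip px crop",(np.array(proj(s,p-[0,0,.008]))-[150,140])*5)
for z,P in((.065,[(213,335),(245,345),(455,192),(427,178)]),(.015,[(105,345),(372,490),(580,305)])):
    A=np.array([on(s,150+x/5-.4,140+y/5-.4,z)[:2] for x,y in P]); print(A.round(4),A.mean(0))
E
python3 -m jog '[[[0,0,0],[0,0,0],120],[[0,0,0],[0,0,0],120],[[0,0,0],[0,0,0],120],[[0,0,0],[0,0,0],120],[[0,0,0],[0,0,0],120]]'
```

```text
[ 0.5157116  -0.33954302  0.11409551] 2.75 [-0.001 -0.012 -0.002 -0.013 -0.011  0.087  0.003]
tip px crop [335.1749179  184.34538043]
[[ 0.617  -0.3305]
 [ 0.6109 -0.3113]
 [ 0.4348 -0.3314]
 [ 0.4358 -0.3542]] [ 0.52461843 -0.33183175]
[[ 0.6291 -0.4221]
 [ 0.6082 -0.22  ]
 [ 0.4177 -0.2467]] [ 0.55167175 -0.29625815]
t: 3.38
tcp_pos: [0.5209, -0.3387, 0.1197]
orientation: [0.999, 0.054, 0.0, 0.0]
contact_force: [-0.9, -0.1, -0.1]
width: 0.0455
grip_force: 0.0
```

Both views agree on the board centre, (0.5235,-0.335). I'll descend and grip.

```bash
python3 -m jog '[[[0.02,0.03,-0.1],[0,0,0],120],[[0.02,0.03,-0.2],[0,0,0],120],[[0.02,0.03,-0.35],[0,0,0],120],[[0.02,0.03,-0.5],[0,0,0],120],[[0.02,0.03,-0.5],[0,0,0],120]]'
python3 -m jog '[[[0,0,-0.1],[0,0,0],120],[[0,0,-0.2],[0,0,0],120],[[0,0,-0.2],[0,0,0],120],[[0,0,-0.2],[0,0,0],255],[[0,0,-0.2],[0,0,0],255]]'
python3 -m jog '[[[0,0,0],[0,0,0],255],[[0,0,0],[0,0,0],255],[[0,0,0],[0,0,0],255],[[0,0,0],[0,0,0],255],[[0,0,0],[0,0,0],255]]'
```

```text
t: 4.0
tcp_pos: [0.5212, -0.3342, 0.0564]
orientation: [0.999, 0.054, -0.002, -0.001]
contact_force: [-0.2, 0.8, 0.1]
width: 0.0454
grip_force: 0.0
t: 4.62
tcp_pos: [0.5235, -0.3359, 0.0359]
orientation: [0.999, 0.054, 0.001, 0.001]
contact_force: [1.2, -1.1, -0.5]
width: 0.0249
grip_force: 59.2
t: 5.25
tcp_pos: [0.5234, -0.3359, 0.0358]
orientation: [0.999, 0.054, 0.001, 0.001]
contact_force: [0.5, -2.3, 1.4]
width: 0.0254
grip_force: 59.3
```

```bash
python3 -m jog '[[[0,0,0.1],[0,0,0],255],[[0,0,0.3],[0,0,0],255],[[0,0,0.55],[0,0,0],255],[[0,0,0.8],[0,0,0],255],[[0,0,0.84],[0,0,0],255]]'
python3 -m jog '[[[-0.02,0.1,0],[0,0,0.02],255],[[-0.05,0.3,0],[0,0,0.02],255],[[-0.1,0.5,0],[0,0,0.02],255],[[-0.1,0.75,0],[0,0,0.02],255],[[-0.1,0.9,0],[0,0,0.02],255]]'
python3 -m jog '[[[-0.02,0.2,0],[0,0,0],255],[[-0.05,0.45,0],[0,0,0],255],[[-0.1,0.7,0],[0,0,0],255],[[-0.1,0.9,0],[0,0,0],255],[[-0.1,0.9,0],[0,0,0],255]]'
python3 -m jog '[[[0,0,-0.2],[0,0,0],255],[[0,0,-0.45],[0,0,0],255],[[0,0,-0.7],[0,0,0],255],[[0,0,-0.85],[0,0,0],255],[[0,0,-0.85],[0,0,0],255]]'
```

```text
t: 5.88
tcp_pos: [0.5242, -0.334, 0.1378]
orientation: [0.999, 0.054, 0.001, -0.0]
contact_force: [1.6, 0.2, -1.8]
width: 0.0251
grip_force: 60.5
t: 6.5
tcp_pos: [0.5097, -0.2232, 0.1342]
orientation: [0.997, 0.071, -0.002, -0.002]
contact_force: [0.3, 0.5, -2.0]
width: 0.0251
grip_force: 60.5
t: 7.12
tcp_pos: [0.4984, -0.1159, 0.1353]
orientation: [0.997, 0.072, -0.001, -0.001]
contact_force: [-0.0, 0.2, -2.0]
width: 0.0254
grip_force: 60.5
t: 7.75
tcp_pos: [0.4969, -0.1202, 0.0321]
orientation: [0.998, 0.069, -0.003, -0.0]
contact_force: [0.3, 0.7, -1.6]
width: 0.025
grip_force: 60.5
```

```bash
python3 -m jog '[[[0,0,-0.05],[0,0,0],255],[[0,0,-0.08],[0,0,0],255],[[0,0,-0.1],[0,0,0],255],[[0,0,-0.11],[0,0,0],255],[[0,0,-0.11],[0,0,0],255]]'
```

```text
t: 8.38
tcp_pos: [0.4991, -0.119, 0.021]
orientation: [0.998, 0.069, 0.0, 0.0]
contact_force: [0.2, -0.8, -0.9]
width: 0.0256
grip_force: 60.5
```

```bash
python3 -m jog '[[[0,0,-0.005],[0,0,0],255],[[0,0,-0.005],[0,0,0],0],[[0,0,-0.005],[0,0,0],0],[[0,0,-0.005],[0,0,0],0],[[0,0,-0.005],[0,0,0],0]]'
python3 -m jog '[[[0,0,0.1],[0,0,0],0],[[0,0,0.18],[0,0,0],0],[[0,0,0.18],[0,0,0],0],[[0,0.1,0.18],[0,0,0],0],[[0,0.16,0.18],[0,0,0],0]]'
python3 -m jog '[[[-0.01,0.08,0],[0,0,0],0],[[-0.02,0.16,0],[0,0,0],0],[[-0.03,0.24,0],[0,0,0],0],[[-0.04,0.32,0],[0,0,0],0],[[-0.05,0.38,0],[0,0,0],0]]'
python3 -m jog '[[[0,0,0],[0,0,0],0],[[0,0,0.1],[0,0,0],0],[[0,0,0.3],[0,0,0],0],[[0,0,0.5],[0,0,0],0],[[0,0,0.7],[0,0,0],0]]'
python3 - <<'E'
from cell import r; from h import *
s=r.camera("scene"); crop(s,170,130,200,130,4,"pics/tip.png"); t=r.camera("top"); np.savez("c1.npz",t=t,s=s)
E
```

```text
t: 9.0
tcp_pos: [0.4992, -0.1191, 0.0204]
orientation: [0.998, 0.069, 0.0, 0.0]
contact_force: [0.4, -0.5, 0.3]
width: 0.0855
grip_force: 0.0
t: 9.62
tcp_pos: [0.4988, -0.0982, 0.0416]
orientation: [0.998, 0.07, -0.0, -0.0]
contact_force: [0.2, 0.2, 0.1]
width: 0.0856
grip_force: 0.0
t: 10.25
tcp_pos: [0.4928, -0.0533, 0.0418]
orientation: [0.998, 0.07, -0.0, -0.0]
contact_force: [0.4, -0.4, -0.5]
width: 0.0853
grip_force: 0.0
t: 10.88
tcp_pos: [0.4934, -0.0549, 0.1276]
orientation: [0.998, 0.069, 0.001, 0.0]
contact_force: [1.0, -0.9, -0.1]
width: 0.0853
grip_force: 0.0
```

View pics/tip.png

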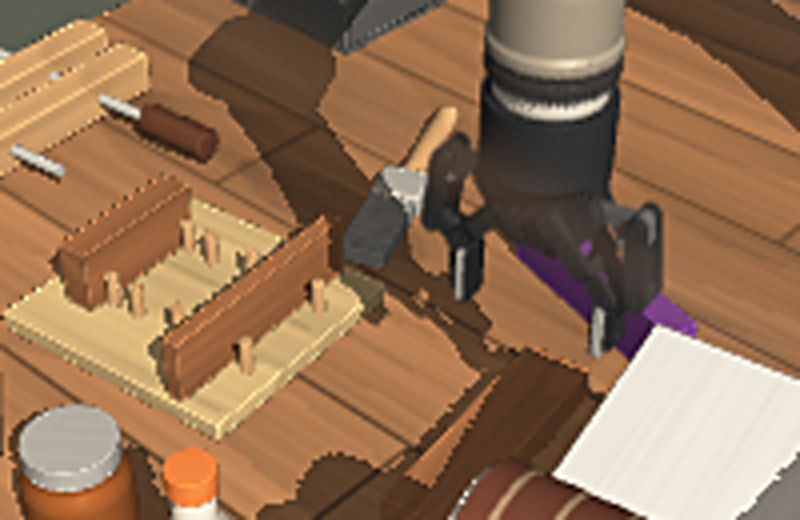

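The board lies flat at about crop (510,410), and its rear end is the edge from (520,350) to (595,371). The other two boards are undisturbed. I'll check the same moment in the top view.

```bash
python3 - <<'E'
from h import *
z=np.load("c1.npz",allow_pickle=True); t=z["t"].item(); s=z["s"].item()
crop(t,200,130,140,180,3.3,"pics/tip2.png")
for x,y in((520,350),(597,371)): print(on(s,170+x/4-.4,130+y/4-.4,.026).round(4))
E
```

```text
[ 0.419  -0.1173  0.026 ]
[ 0.4008 -0.0646  0.026 ]
```

View pics/tip2.png

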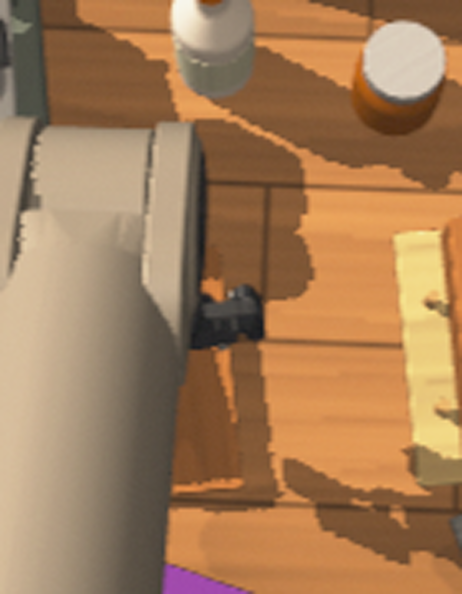

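```bash
python3 - <<'E'
from h import *
t=np.load("c1.npz",allow_pickle=True)["t"].item()
for z in(.026,.0):
  a,b,c=[on(t,200+x/3.3-.35,130+y/3.3-.35,z) for x,y in((242,484),(217,352),(178,489))]
  print(a.round(4),b.round(4),c.round(4),np.degrees(np.arctan2(b[1]-a[1],b[0]-a[0])),np.degrees(np.arctan2(c[0]-a[0],a[1]-c[1])))
hsv=cv2.cvtColor(t["img"],cv2.COLOR_RGB2HSV)
for v in range(236,282,5): print(v,t["img"][v,252:284].sum(1).tolist())
E
```

```text
[ 0.4107 -0.1179  0.026 ] [ 0.506  -0.0955  0.026 ] [ 0.4052 -0.0719  0.026 ] 13.232426784146991 -173.16715080562182
[ 0.4122 -0.1178  0.    ] [ 0.5098 -0.0948  0.    ] [ 0.4066 -0.0707  0.    ] 13.232426784146979 -173.16715080562176
236 [218, 232, 235, 209, 195, 216, 229, 230, 223, 235, 230, 232, 237, 284, 328, 356, 400, 343, 257, 256, 255, 257, 255, 256, 254, 261, 273, 369, 440, 432, 434, 438]
241 [216, 212, 205, 200, 210, 230, 234, 241, 247, 245, 242, 249, 247, 235, 330, 407, 416, 348, 257, 268, 269, 266, 272, 265, 272, 270, 275, 381, 453, 454, 449, 447]
246 [212, 205, 209, 223, 234, 235, 231, 239, 243, 246, 243, 243, 244, 244, 240, 332, 409, 413, 346, 263, 261, 267, 261, 261, 263, 261, 266, 259, 370, 439, 443, 437]
251 [207, 213, 228, 239, 235, 232, 232, 232, 237, 242, 244, 238, 247, 244, 244, 251, 253, 348, 342, 260, 276, 281, 276, 276, 279, 275, 268, 275, 385, 461, 455, 459]
256 [207, 225, 231, 234, 236, 238, 231, 235, 233, 238, 241, 244, 252, 242, 236, 246, 251, 259, 344, 341, 263, 262, 262, 270, 265, 268, 265, 266, 260, 378, 446, 446]
261 [204, 225, 230, 230, 236, 232, 233, 222, 232, 236, 243, 248, 247, 244, 246, 245, 249, 257, 263, 254, 259, 279, 275, 278, 278, 272, 277, 275, 275, 276, 388, 453]
266 [219, 235, 251, 250, 254, 259, 249, 235, 239, 231, 235, 242, 248, 245, 245, 245, 240, 253, 252, 263, 263, 276, 279, 277, 275, 282, 272, 277, 279, 397, 460, 462]
271 [229, 254, 249, 249, 257, 249, 260, 247, 244, 237, 233, 238, 241, 243, 250, 244, 240, 241, 254, 255, 250, 269, 277, 275, 278, 278, 276, 276, 280, 275, 389, 458]
276 [254, 262, 244, 251, 242, 252, 336, 335, 254, 335, 382, 377, 393, 399, 403, 409, 387, 384, 411, 423, 422, 358, 292, 289, 294, 290, 287, 289, 287, 280, 276, 273]
281 [177, 178, 175, 174, 174, 179, 179, 177, 182, 190, 196, 193, 197, 201, 205, 208, 211, 211, 216, 215, 210, 216, 220, 220, 224, 230, 231, 228, 236, 234, 239, 328]
```

```bash
python3 - <<'E'
from h import *
z_=np.load("c1.npz",allow_pickle=True); t=z_["t"].item(); s=z_["s"].item()
P=np.array([on(t,u,v,.026)[:2] for u,v in((269.6,236),(269.9,241),(270.5,246),(270.8,251),(271.4,256),(273,275))])
k=np.polyfit(P[:,0],P[:,1],1); print(P.round(4),np.degrees(np.arctan(k[0])))
for row in (272,274,275,276,277,278,279): print(row,t["img"][row,254:276].sum(1).tolist())
# scene right edge of rear end
g=s["img"][205:240,290:330].sum(2)
for i in range(0,35,3): print(205+i,g[i].tolist())
E
```

```text
[[ 0.5072 -0.1056]
 [ 0.495  -0.1069]
 [ 0.4829 -0.1088]
 [ 0.4709 -0.1101]
 [ 0.4589 -0.112 ]
 [ 0.4138 -0.1178]] 7.525556972969152
272 [251, 245, 250, 249, 253, 249, 247, 240, 234, 240, 246, 239, 243, 244, 245, 245, 248, 261, 247, 267, 283, 278]
274 [250, 248, 247, 255, 250, 252, 248, 248, 237, 234, 242, 246, 248, 244, 238, 239, 249, 264, 256, 277, 292, 295]
275 [250, 246, 245, 254, 250, 253, 252, 248, 236, 238, 334, 325, 337, 394, 316, 327, 401, 411, 394, 341, 295, 290]
276 [244, 251, 242, 252, 336, 335, 254, 335, 382, 377, 393, 399, 403, 409, 387, 384, 411, 423, 422, 358, 292, 289]
277 [406, 402, 399, 404, 414, 406, 401, 407, 397, 392, 402, 407, 413, 414, 403, 408, 412, 381, 320, 266, 264, 280]
278 [420, 417, 432, 430, 424, 409, 391, 363, 313, 269, 247, 235, 225, 223, 225, 241, 248, 247, 244, 258, 262, 269]
279 [245, 238, 232, 232, 236, 247, 255, 243, 249, 256, 262, 271, 270, 267, 267, 269, 270, 266, 265, 264, 257, 252]
205 [363, 353, 349, 351, 353, 354, 354, 347, 341, 333, 321, 325, 323, 333, 338, 336, 339, 335, 336, 353, 369, 254, 165, 161, 167, 172, 174, 178, 144, 121, 125, 15
[... 1595 characters left out ...]
, 151, 152, 149, 198, 162, 96, 115, 123, 372, 755, 704, 689, 686, 690, 691, 689, 688]
232 [171, 165, 174, 172, 171, 178, 177, 169, 166, 164, 171, 167, 168, 167, 167, 165, 163, 176, 186, 149, 152, 156, 148, 149, 203, 226, 213, 188, 146, 411, 757, 708, 690, 687, 691, 691, 691, 689, 688, 692]
235 [172, 175, 175, 177, 173, 170, 165, 168, 170, 171, 169, 168, 164, 169, 169, 178, 164, 158, 154, 155, 152, 179, 205, 201, 197, 185, 167, 438, 757, 705, 691, 688, 691, 688, 690, 691, 688, 689, 690, 683]
238 [176, 175, 174, 163, 169, 171, 176, 172, 163, 171, 173, 170, 174, 185, 162, 155, 157, 151, 158, 199, 199, 195, 195, 177, 152, 557, 729, 703, 688, 685, 690, 686, 688, 687, 688, 688, 688, 679, 686, 696]
```

Board on the bench: yaw 7.5°, rear mid-point (0.409,-0.092), and the two views agree. I'll grip across the width, 27 mm from the rear end.

```bash
python3 -m jog '[[[-0.15,-0.1,0],[0,0,0],0],[[-0.32,-0.2,0],[0,0,0],0],[[-0.48,-0.28,0],[0,0,0],0],[[-0.48,-0.28,-0.2],[0,0,0],0],[[-0.48,-0.28,-0.4],[0,0,0],0]]'
python3 -m jog '[[[0,0,-0.15],[0,0,0],0],[[0,0,-0.3],[0,0,0],0],[[0,0,-0.45],[0,0,0],0],[[0,0,-0.53],[0,0,0],0],[[0,0,-0.55],[0,0,0],0]]'
python3 -m jog '[[[0,0,0],[0,0,0],0],[[0,0,0],[0,0,0],255],[[0,0,0],[0,0,0],255],[[0,0,0],[0,0,0],255],[[0,0,0],[0,0,0],255]]'
```

```text
t: 11.6
tcp_pos: [0.4353, -0.0886, 0.0774]
orientation: [0.998, 0.069, 0.0, 0.0]
contact_force: [0.4, -0.1, 0.2]
width: 0.0856
grip_force: 0.0
t: 12.22
tcp_pos: [0.435, -0.088, 0.0114]
orientation: [0.998, 0.069, -0.001, -0.0]
contact_force: [0.8, 0.0, 0.2]
width: 0.0853
grip_force: 0.0
t: 12.85
tcp_pos: [0.4363, -0.0881, 0.0127]
orientation: [0.998, 0.069, 0.001, 0.0]
contact_force: [-0.9, 0.2, 5.0]
width: 0.0489
grip_force: 63.8
```

```bash
python3 -m jog '[[[0,0,0.1],[0,0,0],255],[[0,0,0.3],[0,0,0],255],[[0,0,0.55],[0,0,0],255],[[0,0,0.8],[0,0,0],255],[[0,0,1],[0,0,0],255]]'
python3 -m jog '[[[0,0,0.2],[0,0,0],255],[[0,0,0.4],[0,0,0],255],[[0,0,0.6],[0,0,0],255],[[0,0,0.75],[0,0,0],255],[[0,0,0.8],[0,0,0],255]]'
python3 -m jog '[[[0,0.15,0],[0,0,0],255],[[0.04,0.35,0],[0,0,0],255],[[0.08,0.55,0],[0,0,0],255],[[0.12,0.75,0],[0,0,0],255],[[0.12,0.85,0],[0,0,0],255]]'
python3 -m jog '[[[0,0.15,0],[0,0,0],255],[[0.04,0.35,0],[0,0,0],255],[[0.08,0.55,0],[0,0,0],255],[[0.12,0.75,0],[0,0,0],255],[[0.12,0.8,0],[0,0,0],255]]'
python3 -m jog '[[[0,0,0],[0,0,0],255],[[0,0,0],[0,0,0],255],[[0,0,0],[0,0,0],255],[[0,0,0],[0,0,0],255],[[0,0,0],[0,0,0],255]]'
python3 - <<'E'
from cell import r; from h import *
s=r.camera("scene"); t=r.camera("top"); np.savez("c2.npz",t=t,s=s)
a=cv2.resize(t["img"][90:270,60:230,::-1],(378,400)); b=cv2.resize(s["img"][190:340,250:420,::-1],(453,400))
cv2.imwrite("pics/over.png",np.hstack([a[:,:340],b]))
E
```

```text
t: 13.48
tcp_pos: [0.4351, -0.0877, 0.1332]
orientation: [0.998, 0.07, -0.0, -0.0]
contact_force: [-0.7, 0.1, -2.4]
width: 0.0483
grip_force: 63.0
t: 14.1
tcp_pos: [0.4355, -0.0877, 0.2289]
orientation: [0.998, 0.07, 0.001, 0.0]
contact_force: [-0.5, -0.8, -2.1]
width: 0.0487
grip_force: 63.0
t: 14.72
tcp_pos: [0.4491, 0.0157, 0.2272]
orientation: [0.998, 0.071, -0.001, -0.0]
contact_force: [-0.4, 0.0, -1.2]
width: 0.0485
grip_force: 63.0
t: 15.35
tcp_pos: [0.4637, 0.1113, 0.2275]
orientation: [0.998, 0.071, -0.001, -0.0]
contact_force: [0.7, -1.0, -2.7]
width: 0.0492
grip_force: 63.0
t: 15.98
tcp_pos: [0.4643, 0.1099, 0.2279]
orientation: [0.998, 0.069, 0.0, 0.0]
contact_force: [-0.8, 0.8, -2.4]
width: 0.049
grip_force: 63.0
```

View pics/over.png

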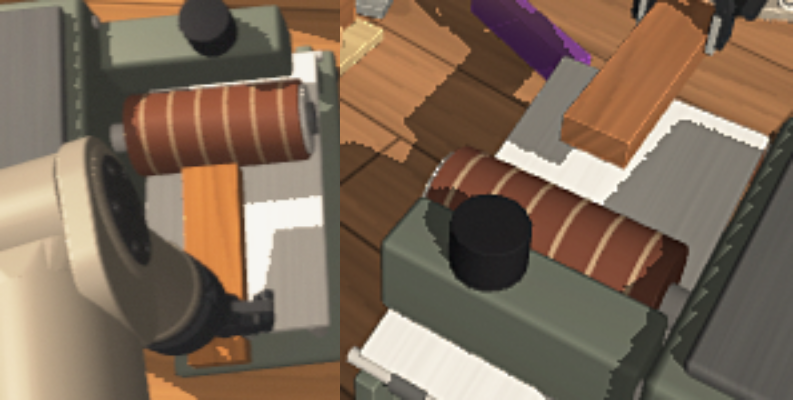

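The board is above the table. In the left panel (top view) its front edge runs from (185,168) to (240,164), close to the drum's lower outline and roughly centred on it. In the right panel (scene view) its front top corners are (562,120) and (632,143).

```bash
python3 - <<'E'
from h import *
z_=np.load("c2.npz",allow_pickle=True); t=z_["t"].item(); s=z_["s"].item()
O=np.array([.6714,.1394]); a=np.radians(8.1); e=np.array([np.cos(a),np.sin(a)]); n=np.array([-e[1],e[0]])
S=lambda p:(round(float((p[:2]-O)@e)*1e3,1),round(float((p[:2]-O)@n)*1e3,1))
for x,y in((185,168),(240,164),(190,362),(247,362)): print("top",S(on(t,60+x/2.2235,90+y/2.222,.241)))
for x,y in((563,121),(633,144)): print("sc",S(on(s,250+(x-340)/2.665,190+y/2.667,.241)))
print("sc bottom",[S(on(s,250+(x-340)/2.665,190+y/2.667,.215)) for x,y in((563,139),(628,166))])
print("tcp",S(np.array([.4643,.1099])))
# drum/table predicted pixels
W=lambda x,y,z:np.r_[O+x/1e3*e+y/1e3*n,z/1e3]
print("pred table edge corners px",proj(t,np.array([W(-202.5,89,168),W(-202.5,-89,168)])), proj(s,np.array([W(-202.5,-89,168),W(0,-82.5,218),W(0,82.5,218)])))
E
```

```text
top (-62.2, 19.9)
top (-63.4, -29.7)
top (-238.1, 22.6)
top (-243.0, -26.5)
sc (-53.1, -21.5)
sc (-59.3, 27.1)
sc bottom [(-63.1, -23.4), (-64.4, 25.4)]
tcp (-209.2, -0.0)
pred table edge corners px [[122.92270881 243.04391548]
 [207.55680704 234.69337509]] [[333.38814873 210.00307846]
 [289.12450978 248.20064593]
 [374.21628699 288.23188872]]
```

```bash
python3 -m jog '[[[0,0,-0.05],[0,0,0.01],255],[[0,0,-0.15],[0,0,0.01],255],[[0,0,-0.25],[0,0,0.01],255],[[0,0,-0.35],[0,0,0.01],255],[[0,0,-0.4],[0,0,0.01],255]]'
python3 -m jog '[[[0,0,-0.1],[0,0,0],255],[[0,0,-0.2],[0,0,0],255],[[0,0,-0.3],[0,0,0],255],[[0,0,-0.37],[0,0,0],255],[[0,0,-0.4],[0,0,0],255]]'
python3 -m jog '[[[0,0,-0.02],[0,0,0],255],[[0,0,-0.04],[0,0,0],255],[[0,0,-0.05],[0,0,0],255],[[0,0,-0.05],[0,0,0],255],[[0,0,-0.05],[0,0,0],255]]'
```

```text
t: 16.7
tcp_pos: [0.463, 0.1098, 0.1789]
orientation: [0.997, 0.077, -0.002, 0.0]
contact_force: [-4.3, -0.8, 5.0]
width: 0.0487
grip_force: 63.7
t: 17.32
tcp_pos: [0.4637, 0.1102, 0.1315]
orientation: [0.997, 0.077, -0.001, 0.0]
contact_force: [-4.9, -0.5, 4.9]
width: 0.0489
grip_force: 63.7
t: 17.95
tcp_pos: [0.4644, 0.1102, 0.126]
orientation: [0.997, 0.077, 0.0, -0.0]
contact_force: [-4.2, 0.1, 5.1]
width: 0.0485
grip_force: 63.8
```

```bash
python3 -m jog '[[[0,0,-0.008],[0,0,0],255],[[0,0,-0.016],[0,0,0],255],[[0,0,-0.016],[0,0,0],255],[[0,0,-0.016],[0,0,0],255],[[0,0,-0.016],[0,0,0],255]]'
python3 -m jog '[[[0,0,-0.008],[0,0,0],255],[[0,0,-0.008],[0,0,0],255],[[0,0,-0.008],[0,0,0],255],[[0,0,-0.008],[0,0,0],255],[[0,0,-0.008],[0,0,0],255]]'
```

```text
t: 18.58
tcp_pos: [0.4644, 0.1102, 0.1241]
orientation: [0.997, 0.077, 0.0, -0.0]
contact_force: [-3.5, -0.5, 4.6]
width: 0.0488
grip_force: 63.8
t: 19.2
tcp_pos: [0.4643, 0.1102, 0.1231]
orientation: [0.997, 0.077, 0.0, -0.0]
contact_force: [-4.6, 0.2, 6.1]
width: 0.0488
grip_force: 63.8
```

```bash
python3 -m jog '[[[0,0,-0.006],[0,0,0],255],[[0,0,-0.006],[0,0,0],255],[[0,0,-0.006],[0,0,0],255],[[0,0,-0.006],[0,0,0],255],[[0,0,-0.006],[0,0,0],255]]'
python3 - <<'E'
from cell import r; from h import *
t=r.camera("top"); s=r.camera("scene"); np.savez("c3.npz",t=t,s=s)
O=np.array([.6714,.1394]); a=np.radians(8.1); e=np.array([np.cos(a),np.sin(a)]); n=np.array([-e[1],e[0]])
W=lambda x,y,z:np.r_[O+x/1e3*e+y/1e3*n,z/1e3]
b=np.ascontiguousarray(cv2.resize(s["img"][180:330,250:450,::-1],(800,600),interpolation=cv2.INTER_CUBIC))
P=(proj(s,np.array([W(-210,89,110),W(-210,-89,110),W(-60,25,136),W(-60,-25,136),W(-60,-25,110),W(-60,25,110)]))-[250,180])*4
print(P.round())
for p in P: cv2.circle(b,(int(p[0]),int(p[1])),3,(0,255,0),1)
cv2.imwrite("pics/press.png",b)
E
```

```text
t: 19.82
tcp_pos: [0.4643, 0.1102, 0.1227]
orientation: [0.997, 0.077, 0.0, 0.0]
contact_force: [-4.8, -0.3, 7.2]
width: 0.049
grip_force: 64.2
[[622. 313.]
 [329. 189.]
 [404. 408.]
 [312. 365.]
 [307. 399.]
 [396. 443.]]
```

View pics/press.png

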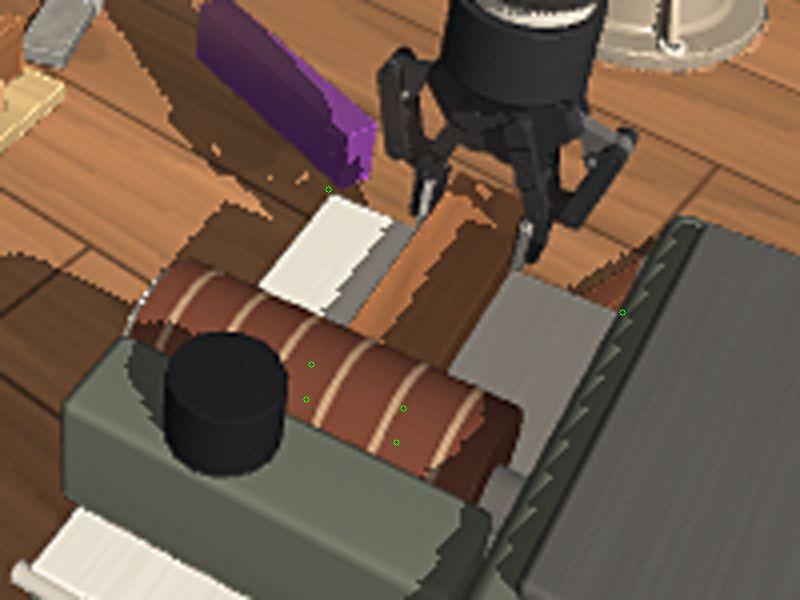

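The table looks level: its near corner at crop (333,196) is close to the predicted level corner (329,189). The board sits midway across, its front end hidden behind the drum outline. I'll feel once more for the stop.

```bash
python3 -m jog '[[[0,0,-0.006],[0,0,0],255],[[0,0,-0.006],[0,0,0],255],[[0,0,-0.006],[0,0,0],255],[[0,0,-0.006],[0,0,0],255],[[0,0,-0.006],[0,0,0],255]]'
python3 -m jog '[[[0,0,-0.006],[0,0,0],255],[[0,0,-0.006],[0,0,0],255],[[0,0,-0.006],[0,0,0],255],[[0,0,-0.006],[0,0,0],255],[[0,0,-0.006],[0,0,0],255]]'
```

```text
t: 20.55
tcp_pos: [0.4643, 0.1102, 0.1226]
orientation: [0.997, 0.077, 0.0, 0.0]
contact_force: [-6.2, -0.3, 10.6]
width: 0.0487
grip_force: 64.6
t: 21.18
tcp_pos: [0.4643, 0.1102, 0.1224]
orientation: [0.997, 0.077, 0.0, 0.0]
contact_force: [-6.4, -0.3, 15.5]
width: 0.0488
grip_force: 65.0
```

The stop is felt: force rises to 15 N and z no longer follows the command. That is well under 45 N. Now I slide in along the feed.

```bash
python3 -m jog '[[[0.05,0.007,0],[0,0,0],255],[[0.1,0.014,0],[0,0,0],255],[[0.15,0.021,0],[0,0,0],255],[[0.2,0.028,0],[0,0,0],255],[[0.23,0.033,0],[0,0,0],255]]'
```

```text
t: 21.8
tcp_pos: [0.4891, 0.1141, 0.1224]
orientation: [0.997, 0.078, -0.003, 0.001]
contact_force: [-13.9, -1.4, 20.6]
width: 0.0487
grip_force: 65.5
```

```bash
python3 -m jog '[[[0.05,0.007,0.002],[0,0,0],255],[[0.1,0.014,0.002],[0,0,0],255],[[0.15,0.021,0.002],[0,0,0],255],[[0.2,0.028,0.002],[0,0,0],255],[[0.23,0.033,0.002],[0,0,0],255]]'
```

```text
t: 22.42
tcp_pos: [0.5175, 0.1181, 0.1226]
orientation: [0.997, 0.077, -0.002, 0.001]
contact_force: [-12.7, -2.1, 17.0]
width: 0.0488
grip_force: 65.2
```

```bash
python3 -m jog '[[[0.05,0.007,0],[0,0,0],255],[[0.1,0.014,0],[0,0,0],255],[[0.15,0.021,0],[0,0,0],255],[[0.2,0.028,0],[0,0,0],255],[[0.23,0.033,0],[0,0,0],255]]'
```

```text
t: 23.05
tcp_pos: [0.5454, 0.122, 0.1227]
orientation: [0.997, 0.077, -0.002, 0.0]
contact_force: [-11.0, -1.9, 15.9]
width: 0.0488
grip_force: 65.0
```

```bash
python3 -m jog '[[[0.05,0.007,0],[0,0,0],255],[[0.1,0.014,0],[0,0,0],255],[[0.15,0.021,0],[0,0,0],255],[[0.18,0.025,0],[0,0,0],255],[[0.18,0.025,0],[0,0,0],255]]'
```

```text
t: 23.68
tcp_pos: [0.5677, 0.1252, 0.1227]
orientation: [0.997, 0.077, -0.001, 0.0]
contact_force: [-9.5, -0.6, 13.6]
width: 0.0486
grip_force: 64.8
```

```bash
python3 -m jog '[[[0.03,0.004,0],[0,0,0],255],[[0.055,0.008,0],[0,0,0],255],[[0.055,0.008,0],[0,0,0],255],[[0.055,0.008,0],[0,0,0],255],[[0.055,0.008,0],[0,0,0],255]]'
python3 -m jog '[[[0,0,0],[0,0,0],0],[[0,0,0],[0,0,0],0],[[0,0,0],[0,0,0],0],[[0,0,0],[0,0,0],0],[[0,0,0],[0,0,0],0]]'
python3 -m jog '[[[-0.05,-0.007,0.02],[0,0,0],0],[[-0.2,-0.028,0.08],[0,0,0],0],[[-0.4,-0.056,0.2],[0,0,0],0],[[-0.6,-0.085,0.4],[0,0,0],0],[[-0.8,-0.11,0.7],[0,0,0],0]]'
python3 -m jog '[[[-0.1,-0.2,0.2],[0,0,0],0],[[-0.2,-0.4,0.4],[0,0,0],0],[[-0.3,-0.6,0.5],[0,0,0],0],[[-0.4,-0.8,0.6],[0,0,0],0],[[-0.4,-1,0.6],[0,0,0],0]]'
python3 -m jog '[[[0,-0.2,0],[0,0,0],0],[[0,-0.5,0],[0,0,0],0],[[0,-0.8,0],[0,0,0],0],[[0,-1,0],[0,0,0],0],[[0,-1,0],[0,0,0],0]]'
python3 - <<'E'
from cell import r; from h import *
s=r.camera("scene"); t=r.camera("top"); np.savez("c4.npz",t=t,s=s)
a=cv2.resize(t["img"][90:270,60:230,::-1],(567,600),interpolation=cv2.INTER_CUBIC)[:,150:550]; b=cv2.resize(s["img"][220:370,250:350,::-1],(400,600),interpolation=cv2.INTER_CUBIC)
cv2.imwrite("pics/fin.png",np.hstack([a,b]))
E
```

```text
t: 24.3
tcp_pos: [0.5742, 0.1262, 0.1227]
orientation: [0.997, 0.077, -0.001, 0.0]
contact_force: [-9.6, -1.3, 12.1]
width: 0.0487
grip_force: 64.8
t: 24.92
tcp_pos: [0.5754, 0.126, 0.1209]
orientation: [0.997, 0.077, 0.0, -0.0]
contact_force: [0.6, -0.9, -0.5]
width: 0.0854
grip_force: 0.0
t: 25.55
tcp_pos: [0.4773, 0.1123, 0.2051]
orientation: [0.997, 0.077, -0.001, 0.0]
contact_force: [1.4, -0.5, 0.2]
width: 0.0854
grip_force: 0.0
t: 26.18
tcp_pos: [0.4308, -0.0077, 0.2786]
orientation: [0.997, 0.077, 0.001, 0.0]
contact_force: [0.3, -0.6, -0.2]
width: 0.0851
grip_force: 0.0
t: 26.8
tcp_pos: [0.4306, -0.129, 0.2771]
orientation: [0.997, 0.075, -0.0, 0.0]
contact_force: [-0.2, 0.2, -0.5]
width: 0.0851
grip_force: 0.0
```

View pics/fin.png

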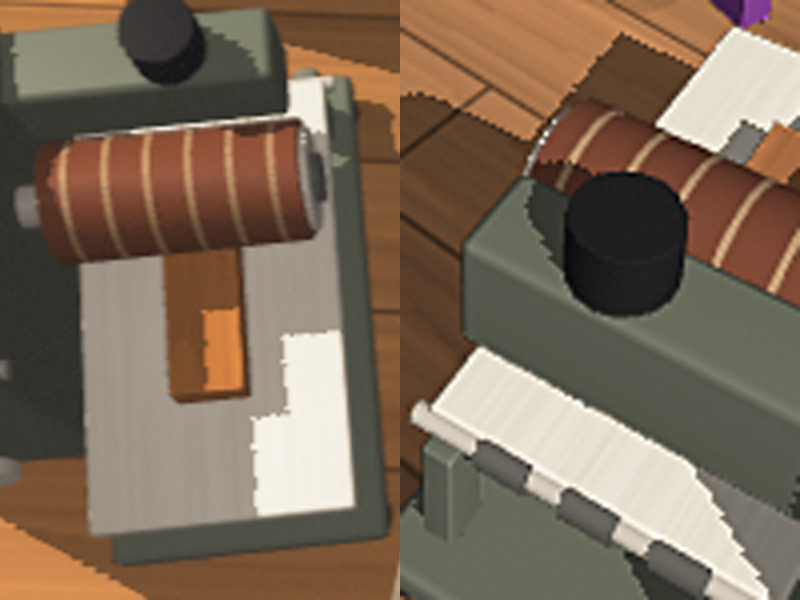

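The board is clamped under the drum, roughly centred, and the table is down. The board's rear top edge is at left-panel (171,396) to (248,389), and the table's front corners are at (90,530) and (354,508).

```bash
python3 - <<'E'
from cell import r; from h import *
t=np.load("c4.npz",allow_pickle=True)["t"].item()
O=np.array([.6714,.1394]); a=np.radians(8.1); e=np.array([np.cos(a),np.sin(a)]); n=np.array([-e[1],e[0]])
def S(x,y,z):
    p=on(t,60+(x+150)/3.335-.35,90+y/3.333-.35,z)[:2]-O; return (p@e*1e3).round(1),(p@n*1e3).round(1)
print("rear",S(171,395,.138),S(248,388,.138)); print("front of visible",S(165,254,.138),S(239,250,.138))
for z in(.112,.125,.168): print("table",z,S(90,531,z),S(354,508,z))
print("drum ends",S(37,200,.178),S(322,175,.178),"front sil",S(180,257,.178))
E
```

```text
rear (np.float64(-127.3), np.float64(24.1)) (np.float64(-127.7), np.float64(-26.7))
front of visible (np.float64(-29.8), np.float64(23.7)) (np.float64(-31.9), np.float64(-26.1))
table 0.112 (np.float64(-208.4), np.float64(88.5)) (np.float64(-210.4), np.float64(-87.4))
table 0.125 (np.float64(-210.3), np.float64(84.5)) (np.float64(-212.4), np.float64(-89.1))
table 0.168 (np.float64(-216.8), np.float64(71.3)) (np.float64(-218.8), np.float64(-94.6))
drum ends (np.float64(1.6), np.float64(95.0)) (np.float64(0.2), np.float64(-90.6)) front sil (np.float64(-46.4), np.float64(4.2))
```

Everything checks out:
- The board's rear is at -127 mm, so its front is about 52 mm past the drum axis and clear of its 40 mm radius.
- It is centred within 2 mm and straight.
- The table edge is where it should be when level.

```bash
python3 -c "
from cell import r
print(r.hand_in())"
```

```text
the job is handed in; nothing more can be done
None
```

The long, thick board is clamped under the drum with its front end about 12 mm past it, the table measured level and the gripper withdrawn; I handed the job in shortly after 27 s, with no verdict shown.

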